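# Open the push-and-turn safety cap of a degreaser jug

### The job

The white degreaser jug clamped in the stand on the worktop is closed by a red child-proof cap. Push the cap down against its spring, twist it counter-clockwise (seen from above) about a sixth of a turn while it is down so that it comes free, and lift it off. Finish while still holding the cap in the gripper, upright and still, its lower rim 5 to 10 cm straight above the jug's mouth, and leave the other things on the worktop undisturbed.

Things in the scene. Friction and masses are not known exactly. Their poses are not given: they have to be found in the camera images.
- jug: white round plastic jug, 80 mm across, blue label band, clamped to the worktop on a round dark plate 116 mm across; cannot move. Origin: centre of the plate's underside; z up, any yaw. Shoulder cone: 44 mm across at 117 mm height, 80 mm at 88 mm. A black mark on the shoulder (at +y) shows where the cap's white line points when closed, a green one 1.0 rad counter-clockwise where it is free.
- jug_mouth (a point): centre of the rim of the jug's neck, 150 mm above the worktop, hidden under the cap at the start; the neck is 34 mm across, with two hooks reaching to 45 mm across
- cap: red ribbed push-and-turn cap, 56 mm diameter, 38 mm tall, about 45 g, loose. Origin: centre of its open lower rim (129 mm above the worktop when closed; its flat top is then at 167 mm); z up; x along its two inner lugs, in line with the jug's x when closed; a white line on its top points along +y. Closed, the lugs sit under hooks behind a 4 mm tooth, so it can be neither lifted nor turned.
- cap_grip (a point): point on the cap's axis 12 mm below its top (26 mm above its lower rim), a good height to grip the sides (56 mm wide); fingertips may reach 30 mm below it
- plug (a joint): spring-loaded grey sealing plug in the neck, pressed by the cap: 0 with the cap closed, 0.007 m with it pushed fully down (firm stop), -0.005 m with it off. Spring 6 N at 0, 11 N at the stop. Pushed beyond 0.004, the cap can be turned counter-clockwise (seen from above); turned 0.8 to 2.0 rad (best 1.0) it is free and the plug lifts it about 5 mm; nothing else holds it.
- mug: cream mug with a handle, about 78 x 116 x 101 mm, bystander; origin at its underside
- parts_bin: blue open-front parts bin, 154 x 104 x 62 mm, bystander; origin at the centre of its underside
- cleaner_bottle: slim light-blue bottle, 49 mm across, 178 mm tall, bystander (its own cap does not open); origin at the centre of its underside
- solder_reel: small reel with blue flanges, 56 mm across, 37 mm tall, bystander; origin at the centre of its underside
- tape_roll: roll of tan tape lying flat, 92 mm across, 19 mm tall, bystander, stays where it is; origin at the centre of its underside
- multimeter: yellow and black multimeter lying flat, 150 x 68 x 40 mm, bystander, stays where it is; origin at the centre of its underside
Mind the look-alikes: they are no part of the job. Several things have the shape of the cap; the one meant has the colours described above.

How it is judged:
On the way, in this order (a step that is already met when the one before it is completed fails the run):
1. the cap, still in its closed direction, is pushed down at least 4 mm against its spring (value of joint plug above 0.004 m and angle between the x axis of cap and the x axis of jug, either way round below 0.3 rad), for 0.1 s.
2. the cap, still on the neck, is twisted free (angle between the x axis of cap and the x axis of jug, either way round above 0.65 rad and z of cap in the frame of jug below 0.141 m), for 0.1 s.
At the end, for the whole second after the job is handed in: the fingers hold the cap (grip over 1 N), it is still (under 30 mm/s), upright within 0.25 rad, its lower rim 20 to 140 mm above the jug's mouth and its axis within 30 mm of the mouth's, not touching the jug; every bystander upright and within 30 mm of its start (z of cap in the frame of jug_mouth between 0.02 and 0.14 m and horizontal distance between cap and jug_mouth below 0.03 m and angle between cap's own z axis and vertical below 0.25 rad and contact force between cap and the fingers above 1 N and contact force between cap and jug below 0.1 N and linear speed of cap below 0.03 m/s and angle between each of mug, parts_bin, cleaner_bottle, solder_reel's own z axis and vertical below 0.2 rad and distance of each of mug, parts_bin, cleaner_bottle, solder_reel from where it was at the start of the episode below 0.03 m); the arm keeps its last pose, push and grip.
It fails at once if a bystander is knocked over or pushed more than 30 mm (distance of any of mug, parts_bin, cleaner_bottle, solder_reel from where it was at the start of the episode above 0.03 m or angle between any of mug, parts_bin, cleaner_bottle, solder_reel's own z axis and vertical above 0.3 rad).
It also fails if it takes over 32 s, if anything falls off the work surface, if the arm or the gripper's body presses on something with over 40 N, if the wrist force passes 120 N, or if a joint passes its speed limit or range.

### The arm

A 6-joint arm with a two-finger parallel gripper is mounted at the origin on a cart in front of the work surface, level with it; the furniture and walls round the work are solid. World frame = base frame: x ahead of the robot, y to its left, z up, the work surface at z = 0. Lengths are in m, angles in rad, forces in N, time in s.
With the tool pointing down it reaches from about 0.4 to 0.825 m from the base axis. Payload 7 kg.
Tool frame: the origin (TCP) lies midway between the tips of the shut fingers; the grasp point (between the pads) lies 19 mm behind it; z points along the fingers, y is the line along which they close (so a half turn about z gives the same grasp; the last joint's range is limited). The gripper opens to 88 mm and grips with 3 to 60 N. Pads are 19 mm wide; open, the fingers measure 130 mm over their backs; the gripper's body (78 mm by 193 mm) begins 47 mm behind the grasp point.
Start: joints at [-0.862, 0.359, 0.012, 0, -1.224, -0.288], TCP at [0.276, -0.616, 0.227] pointing down, gripper open.
Joint ranges: [-3.07, 3.07], [-1.43, 2.12], [-1.02, 1.25], [-3.03, 1.67], [-3.05, -0], [-3.03, 3.03]. Speed limits (rad/s): [2.39, 2.39, 3.01, 3.14, 3.14, 3.14].

### API

Orientations are given as [roll, pitch, yaw] about the fixed x, y, z axes, in that order (R = Rz(yaw) Ry(pitch) Rx(roll)).
In Python, from station import monitor, viewer, arm gives the robot as it stands.
- The arm moves only by the tool move_arm, never from a script. Its argument "deltas" is a list that holds one entry, the list of rows, each a list of 7 numbers: the turn, a rotation vector about the tool's x, y, z in degrees, then the shift along the tool's x, y, z in m, then the finger opening in m, from 0 to 0.0876. A call has 1 to 12 rows; each row is the pose to reach, as a shift and turn from the pose commanded when the call began, along the tool's axes at that moment; what a row does not reach only later rows make up. A row lasts 1/12 s, in which the tool goes at most 41.7 mm and 7.16 degrees, less where a joint would pass 70% of its speed; a pose out of reach is approached as far as the arm can. A call with a gripper value outside its range is refused whole. The fingers move at their own pace and stop on an object; "force" is the grip in N (left out, the last holds). Time passes only in rows, so rows that repeat a pose let the fingers close. It gives the time, the measured TCP pose, the force and the opening at its end, in the units of the state.
- monitor.get_state(): the state, without advancing time (a new reading comes with each control period).
- viewer.grab_frame(name): name is "side" or "top" or "wrist"; returns a dict with "frame" (420x560x3 uint8, blue, green, red), "vfov" (degrees; the focal length in pixels is half the picture's height over the tangent of half this angle, whatever the lens; pixels are square), "cx", "cy" (the principal point, pixels), "xyz" and "orientation" of the camera in the world; the wrist camera has in their place "hand_eye" (4x4, takes a point from camera to tool coordinates, whose origin is the TCP and whose axes are the flange's). Camera axes: x right, y down, z forward; pixel columns grow to the right and rows downward; lengths in m; the calibration is good to about 2 mm. The wrist camera is an equidistant fisheye: a pixel r from the principal point sees the ray r / f radians off the axis. A picture is of the moment at which its call begins: read the wrist's pose just before it. There is no depth.
- arm.job_done(): hands the job in, once; it reports no verdict.
The state is a dict: "t": time; "q": joint angles; "qd": joint speeds; "joint_efforts": joint torques, N m; "eef_pos": TCP position; "ee_rot": TCP orientation; "force": force on the tool from outside, world axes, zero at the start; "moment": the same for the moment, N m; "width": finger opening in m.
Only numpy, scipy, OpenCV 4.12 (cv2) and the standard library are available. Lean on these libraries where they do the work, as an engineer would, in place of code of your own. Each camera call takes 0.05 s, during which the arm holds its last target. There are 200 camera calls.

## Working session

There is one attempt and no reset: what is moved stays moved. The work goes in short steps, Python scripts to look and compute and a tool call to move; the robot and the scene stay as the last step left them, time stands still between calls to the robot, and variables do not carry over. Pictures are saved under pics/ and viewed, on a budget of 10 in all, crops included, one or two more only if the job needs it, and the job is handed in when it is done.

Besides the shell and the picture viewer there is one more tool, called as name(argument=value, ...) on one line, values as JSON. move_arm: Moves the arm, as the interface text tells. Its arguments: {"type":"object","properties":{"deltas":{"type":"array","items":{"type":"array","items":{"type":"array","items":{"type":"number"}}}},"force":{"type":"number"}},"required":["deltas"]}

```bash
mkdir -p pics; ls; cat > h.py <<'E'
import numpy as np, cv2
from scipy.spatial.transform import Rotation as R
from station import monitor, viewer, arm
def grab(n):
    s=monitor.get_state(); d=viewer.grab_frame(n); d['s']=s; return d
E
python3 - <<'E'
from h import *
s=monitor.get_state(); print(s)
for n in ("side","top"):
    d=grab(n); cv2.imwrite(f"pics/{n}0.png",d['frame']); print(n,{k:v for k,v in d.items() if k not in('frame','s')})
E
```

```text
pics
{'t': 0.0, 'q': array([-8.61891671e-01,  3.59405230e-01,  1.10787453e-02, -3.52243028e-04,
       -1.22412011e+00, -2.88101766e-01]), 'qd': array([-0.00054418, -0.00239874,  0.0011186 ,  0.00173568,  0.00069735,
       -0.00072588]), 'joint_efforts': array([-2.27573255e-04, -5.82712948e+01,  2.93055761e+01,  6.99759588e+00,
        6.57204859e-03, -1.75033047e-04]), 'eef_pos': array([ 0.27551109, -0.61567861,  0.22561911]), 'ee_rot': array([ 3.13991630e+00, -1.51458515e-04, -2.72090959e+00]), 'force': array([-0.33578554, -0.14927413, -1.20887565]), 'moment': array([-0.02306687, -0.04285542, -0.02725371]), 'width': 0.08766194171865715}
side {'vfov': 50.642853284188504, 'cx': 281.3755821088811, 'cy': 213.984893966961, 'xyz': array([0.08106909, 0.91183333, 0.90874419]), 'orientation': array([-2.22210709, -0.02266062, -2.64666674])}
top {'vfov': 46.6735097787302, 'cx': 276.2539327913837, 'cy': 211.85338670171657, 'xyz': array([0.42746236, 0.02566922, 1.93025624]), 'orientation': array([-3.07482985, -0.01225444, -1.5619256 ])}
```

View pics/side0.png

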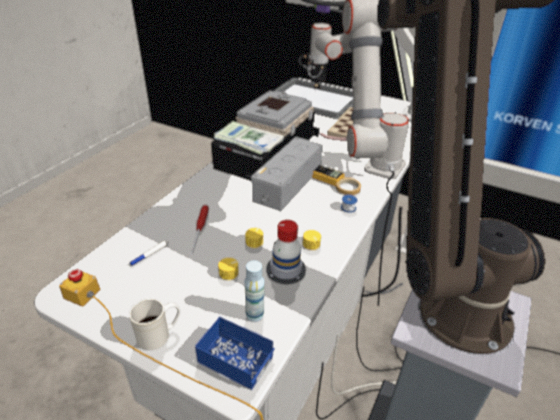

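View pics/top0.png

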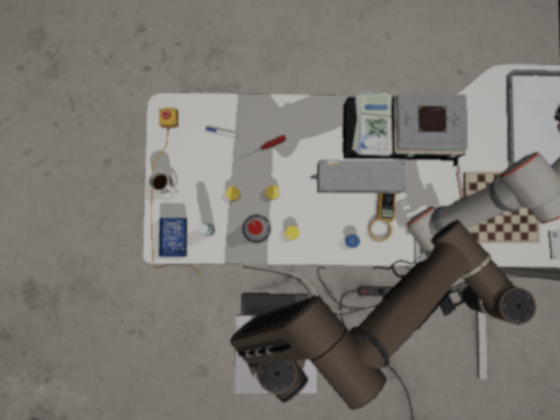

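The red cap sits on the jug at side (287,231) and top (256,228). The yellow look-alikes are loose on the table, at side (255,237), (313,240) and (228,268). The red e-stop button at side (75,275) is on a yellow box. Only the jug's cap is red, so I'll measure it and take an enlarged crop to confirm.

```bash
cat >> h.py <<'E'
def ray(d,u,v):
    f=d['frame'].shape[0]/2/np.tan(np.radians(d['vfov'])/2)
    x=np.array([(u-d['cx']),(v-d['cy'])])
    if 'hand_eye' in d:
        r=np.hypot(*x); a=r/f; c=np.r_[x/max(r,1e-9)*np.sin(a),np.cos(a)]
        H=np.array(d['hand_eye']); T=R.from_euler('xyz',d['s']['ee_rot'])
        return T.apply(H[:3,3])+d['s']['eef_pos'], T.apply(H[:3,:3]@c)
    return np.array(d['xyz']), R.from_euler('xyz',d['orientation']).apply(np.r_[x/f,1]) 
def onz(d,u,v,z):
    o,r=ray(d,u,v); return o+r*(z-o[2])/r[2]
def red(im):
    h=cv2.cvtColor(im,cv2.COLOR_BGR2HSV); return (((h[...,0]<8)|(h[...,0]>172))&(h[...,1]>150)&(h[...,2]>70)).astype(np.uint8)
def blobs(m,a=20):
    n,l,s,c=cv2.connectedComponentsWithStats(m); return [(c[i].round(1),s[i].tolist()) for i in range(1,n) if s[i,4]>a]
E
python3 - <<'E'
from h import *
t=grab('top'); s=grab('side')
print(blobs(red(t['frame']))); print(blobs(red(s['frame'])))
for n,p,z in (('cap',(256,228),.16),('bottle',(207,230),.178),('reel',(352,241),.037),('y1',(233,194),.03),('y2',(272,192),.03),('y3',(292,233),.03),('mug',(160,182),.1),('plate',(257,229),.01)): print(n,onz(t,*p,z).round(3))
c=t['frame'][180:280,190:320]; c2=s['frame'][205:300,210:340]
cv2.imwrite('pics/crop.png',np.vstack([cv2.resize(c,(520,400)),cv2.resize(c2,(520,380))])[:600] if 0 else np.hstack([cv2.resize(c,(400,308)),cv2.resize(c2,(400,308))]))
E
```

```text
[(array([273.5, 142.1]), [262, 137, 23, 11, 86]), (array([254.9, 227.4]), [248, 221, 14, 13, 131])]
[(array([202.2, 216.8]), [198, 206, 10, 23, 127]), (array([287.5, 230.9]), [278, 221, 19, 21, 306]), (array([ 76.2, 277.7]), [69, 272, 13, 10, 52])]
cap [0.486 0.078 0.16 ]
bottle [0.477 0.253 0.178]
reel [ 0.443 -0.292  0.037]
y1 [0.623 0.174 0.03 ]
y2 [0.633 0.021 0.03 ]
y3 [ 0.473 -0.059  0.03 ]
mug [0.659 0.444 0.1  ]
plate [0.488 0.079 0.01 ]
```

View pics/crop.png

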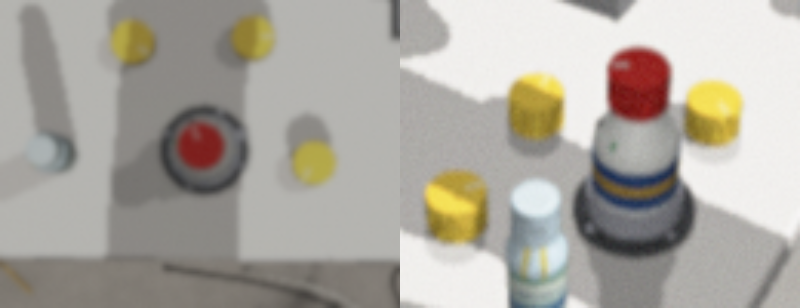

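The crop confirms it: the red ribbed cap is on the white jug in the dark plate, and its white line points up-left in the top view. Next I'll work out the moves and check where the white arm stands relative to my TCP.

```bash
cat >> h.py <<'E'
def proj(d,p):
    c=R.from_euler('xyz',d['orientation']).inv().apply(np.array(p)-d['xyz']); f=d['frame'].shape[0]/2/np.tan(np.radians(d['vfov'])/2)
    return np.array([d['cx']+f*c[0]/c[2],d['cy']+f*c[1]/c[2]]).round(0)
def shift(goal,s=None):
    s=s or monitor.get_state(); return R.from_euler('xyz',s['ee_rot']).inv().apply(np.array(goal)-s['eef_pos']).round(4)
E
python3 - <<'E'
from h import *
t=grab('top'); s=grab('side'); e=t['s']['eef_pos']
print('tcp px',proj(t,e),proj(s,e),'above .3',proj(t,e+[0,0,.3]),proj(s,e+[0,0,.3]))
print('cap side', onz(s,287.5,230.9,.15), 'top',onz(t,254.9,227.4,.163))
print(shift([.488,.08,.30]), shift([.35,-.3,.31]))
w=grab('wrist'); cv2.imwrite('pics/w0.png',w['frame']); print(w['hand_eye'],w['vfov'],w['cx'],w['cy'])
E
```

```text
tcp px [454. 290.] [434. 124.] above .3 [493. 299.] [457.  35.]
cap side [0.48894857 0.08525524 0.15      ] top [0.48852217 0.08206227 0.163     ]
[-0.4782  0.5486 -0.0735] [-0.197   0.2581 -0.0836]
[[-8.42530798e-04 -9.63955120e-01 -2.66063556e-01  7.08098780e-02]
 [ 9.99999463e-01 -9.72631337e-04  3.57217700e-04 -6.27346757e-04]
 [-6.03123584e-04 -2.66063113e-01  9.63955422e-01 -1.58159617e-01]
 [ 0.00000000e+00  0.00000000e+00  0.00000000e+00  1.00000000e+00]] 65.70646984690485 281.43207921257414 203.0270106273471
```

View pics/w0.png

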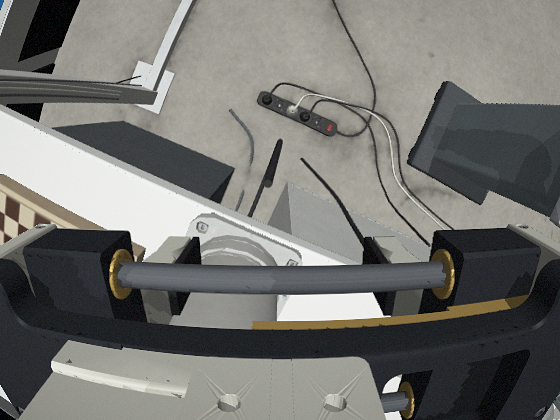

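The wrist view shows a white foot plate at about (245,245). It is a second robot standing on the table edge next to my start pose, further out in x. I'll go +y and up first, staying at small x, and then out to the jug.

move_arm(deltas=[[[0,0,0,-0.016,0.035,-0.0105,0.0876],[0,0,0,-0.031,0.07,-0.021,0.0876],[0,0,0,-0.047,0.106,-0.0315,0.0876],[0,0,0,-0.063,0.141,-0.042,0.0876],[0,0,0,-0.079,0.176,-0.0525,0.0876],[0,0,0,-0.094,0.211,-0.063,0.0876],[0,0,0,-0.11,0.246,-0.0735,0.0876],[0,0,0,-0.141,0.272,-0.0735,0.0876],[0,0,0,-0.172,0.297,-0.0735,0.0876],[0,0,0,-0.202,0.322,-0.0735,0.0876],[0,0,0,-0.233,0.348,-0.0735,0.0876],[0,0,0,-0.264,0.373,-0.0735,0.0876]]])

```text
t: 1.35
eef_pos: [0.3644, -0.1659, 0.3007]
ee_rot: [-3.141, 0.002, -2.721]
force: [1.5, -0.1, -0.1]
width: 0.0874
```

move_arm(deltas=[[[0,0,0,-0.031,0.025,0,0.0876],[0,0,0,-0.061,0.05,0,0.0876],[0,0,0,-0.092,0.076,0,0.0876],[0,0,0,-0.123,0.101,0,0.0876],[0,0,0,-0.154,0.126,0,0.0876],[0,0,0,-0.184,0.152,0,0.0876],[0,0,0,-0.215,0.177,0,0.0876],[0,0,0,-0.215,0.177,0,0.0876],[0,0,0,-0.215,0.177,0,0.0876]]])

```text
t: 2.1
eef_pos: [0.4887, 0.0833, 0.2993]
ee_rot: [-3.142, -0.001, -2.718]
force: [0.5, -0.5, 0.5]
width: 0.0878
```

```bash
python3 - <<'E'
from h import *
w=grab('wrist'); print(w['s']['eef_pos'],w['s']['ee_rot'],w['s']['q'].round(2),w['s']['t'],w['s']['force'])
m=red(w['frame']); print(blobs(m,100))
for b in blobs(m,100): print(onz(w,*b[0],.163).round(4))
cv2.imwrite('pics/w1.png',w['frame'])
E
```

```text
[0.4886729  0.08334147 0.29932896] [-3.14150508e+00 -1.49224402e-03 -2.71822764e+00] [ 0.57  0.02 -0.25 -0.   -1.3  -1.71] 2.1 [ 0.46557005 -0.54291569  0.47969655]
[(array([279.4, 191.5]), [250, 160, 61, 64, 2888])]
[0.4889 0.0808 0.163 ]
```

View pics/w1.png

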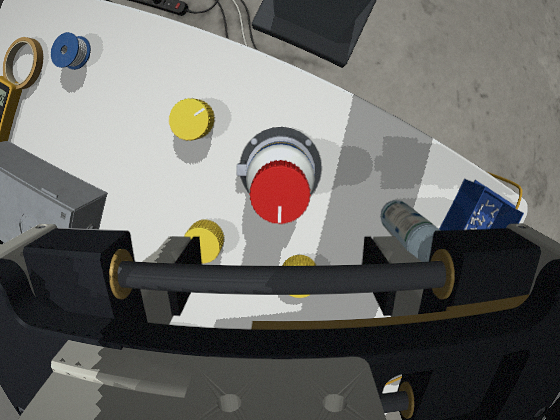

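The wrist view shows the red cap centred at about (280,193), with its white line pointing straight down in the image, which is tool -x. The three position estimates agree within 2 mm, at about (0.489, 0.081). There is clear room to descend and grip.

move_arm(deltas=[[[0,0,0,0,-0.002,0.03,0.0876],[0,0,0,0,-0.002,0.06,0.0876],[0,0,0,0,-0.002,0.09,0.0876],[0,0,0,0,-0.002,0.12,0.0876],[0,0,0,0,-0.002,0.145,0.0876],[0,0,0,0,-0.002,0.163,0.0876],[0,0,0,0,-0.002,0.163,0.0876],[0,0,0,0,-0.002,0.163,0.045],[0,0,0,0,-0.002,0.163,0.045],[0,0,0,0,-0.002,0.163,0.045],[0,0,0,0,-0.002,0.163,0.045],[0,0,0,0,-0.002,0.163,0.045]]], force=50)

```text
t: 3.15
eef_pos: [0.4896, 0.08, 0.1381]
ee_rot: [3.141, 0.002, -2.721]
force: [-0.9, -0.1, -0.6]
width: 0.0598
```

move_arm(deltas=[[[0,0,0,0,0,0,0.045],[0,0,0,0,0,0,0.045],[0,0,0,0,0,0,0.045],[0,0,0,0,0,0,0.045]]])

```text
t: 3.48
eef_pos: [0.4895, 0.0803, 0.1378]
ee_rot: [3.141, 0.001, -2.72]
force: [-2.6, 3.4, 6.5]
width: 0.0545
```

move_arm(deltas=[[[0,0,0,0,0,0.002,0.045],[0,0,0,0,0,0.004,0.045],[0,0,0,0,0,0.006,0.045],[0,0,0,0,0,0.008,0.045],[0,0,0,0,0,0.008,0.045],[0,0,0,0,0,0.008,0.045]]])

```text
t: 3.98
eef_pos: [0.4896, 0.0803, 0.1308]
ee_rot: [-3.142, 0.002, -2.72]
force: [-6.2, 2.9, 16.5]
width: 0.0545
```

Pushed down 7 mm and the force rose to about 16 N, so the cap is at the firm stop. Now I'll twist it counter-clockwise while it is held down.

move_arm(deltas=[[[0,0,-6,0,0,0,0.045],[0,0,-12,0,0,0,0.045],[0,0,-18,0,0,0,0.045],[0,0,-24,0,0,0,0.045],[0,0,-30,0,0,0,0.045],[0,0,-36,0,0,0,0.045],[0,0,-42,0,0,0,0.045],[0,0,-48,0,0,0,0.045],[0,0,-54,0,0,0,0.045],[0,0,-60,0,0,0,0.045],[0,0,-60,0,0,0,0.045],[0,0,-60,0,0,0,0.045]]])

```text
t: 4.98
eef_pos: [0.4911, 0.0804, 0.131]
ee_rot: [-3.137, 0.001, -1.672]
force: [0.4, -0.7, 10.1]
width: 0.0546
```

```bash
python3 - <<'E'
from h import *
w=grab('wrist'); print(w['s']); cv2.imwrite('pics/w2.png',w['frame'])
E
```

```text
{'t': 4.9833, 'q': array([ 0.55911191,  0.15236544, -0.50892877,  0.00193738, -0.90540046,
       -0.66117057]), 'qd': array([ 0.00127045,  0.00096311, -0.00028527, -0.00054461, -0.00223578,
       -0.01963259]), 'joint_efforts': array([ -0.14055215, -32.23745227,  20.45234978,   4.25984636,
        -0.15471522,   0.35163241]), 'eef_pos': array([0.49111529, 0.0803658 , 0.13097151]), 'ee_rot': array([-3.13741717e+00,  1.31124062e-03, -1.67165930e+00]), 'force': array([ 0.352099  , -0.71976992, 10.14501382]), 'moment': array([0.18510257, 0.03811808, 0.03054196]), 'width': 0.05457611945696341}
```

View pics/w2.png

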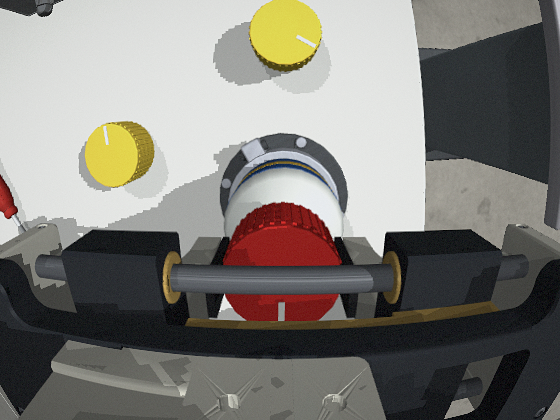

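The white line still points straight down in the wrist view, at (282,312), so the cap turned with the gripper through 1.05 rad. Now I'll lift straight up about 0.10 m.

move_arm(deltas=[[[0,0,0,0,0,-0.004,0.045],[0,0,0,0,0,-0.01,0.045],[0,0,0,0,0,-0.02,0.045],[0,0,0,0,0,-0.034,0.045],[0,0,0,0,0,-0.05,0.045],[0,0,0,0,0,-0.066,0.045],[0,0,0,0,0,-0.082,0.045],[0,0,0,0,0,-0.094,0.045],[0,0,0,0,0,-0.101,0.045],[0,0,0,0,0,-0.104,0.045],[0,0,0,0,0,-0.104,0.045],[0,0,0,0,0,-0.104,0.045]]])

```text
t: 6.03
eef_pos: [0.4886, 0.0796, 0.2324]
ee_rot: [3.141, -0.0, -1.674]
force: [-0.5, -0.5, -0.1]
width: 0.0545
```

```bash
python3 - <<'E'
from h import *
s=grab('side'); t=grab('top'); w=grab('wrist'); print(s['s']['force'],s['s']['eef_pos'],s['s']['width'],abs(s['s']['qd']).max())
print('side',blobs(red(s['frame'])),'expected cap mid px',proj(s,[.49,.081,.241]),'mouth',proj(s,[.49,.081,.15]))
a=cv2.resize(s['frame'][170:310,200:360],(480,420)); b=cv2.resize(w['frame'],(320,240)); c=cv2.resize(t['frame'][90:270,140:400],(320,222))
o=np.zeros((480,800,3),np.uint8); o[:420,:480]=a; o[:240,480:]=b; o[245:467,480:]=c
cv2.imwrite('pics/fin.png',o)
E
```

```text
[-0.52434239 -0.48392075 -0.10782376] [0.48859484 0.07961247 0.2323764 ] 0.05451330155831259 0.006560176298843333
side [(array([287.7, 201.9]), [279, 191, 18, 22, 329]), (array([202.1, 216.9]), [197, 206, 11, 23, 131]), (array([ 76. , 277.6]), [69, 272, 13, 10, 54])] expected cap mid px [289. 203.] mouth [288. 230.]
```

View pics/fin.png

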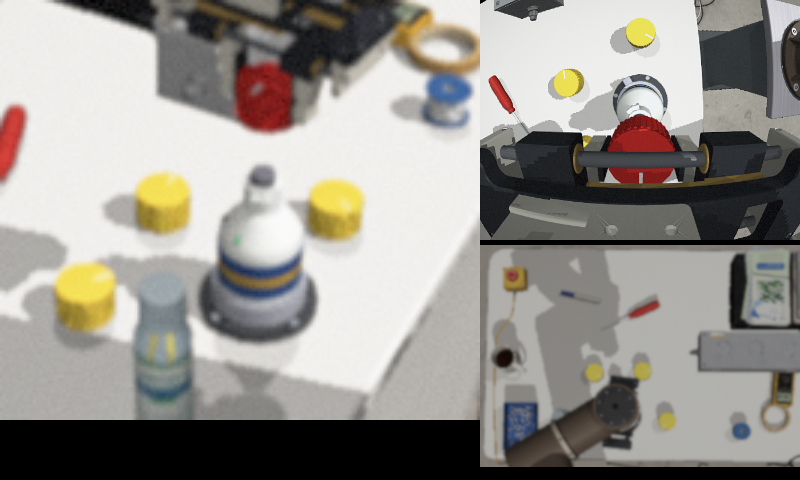

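The picture shows the cap held in the gripper with its side-view centroid at (288,202), where I predicted (289,203). The jug's neck and grey plug are bare below it, and the bottle, reel, mug and bin are still standing.

```bash
python3 -c "
from h import *
arm.job_done(); s=monitor.get_state(); print(s['t'],s['eef_pos'],s['width'],s['force'])"
```

```text
the job is handed in; nothing more can be done
the job is handed in; nothing more can be done
```

The red cap is off the jug and held in the gripper above the mouth. I handed the job in at about 6 s of the 32 s allowed; no verdict was reported.

- **Push:** I gripped the cap at 50 N and pushed it down about 7 mm, until the force reached about 16 N, which I took as the firm stop. I could not read the plug joint directly.
- **Twist:** I turned it counter-clockwise by 1.05 rad while it was down. The wrist picture showed the white line still fixed relative to the gripper, so the cap did not slip.
- **Lift:** I raised it about 10 cm straight up. The force on the tool was about 0 N, the arm was still, and the fingers read 54.5 mm open, against the cap's 56 mm.
- **Position:** The side view puts the cap within about 2 pixels of where I predicted, so its rim is about 75 mm above the mouth. By the tool position, its axis is within a few millimetres of the mouth's.
- **Bystanders:** The bottle, reel, mug and bin stood in place in the last picture. I checked that by eye only and did not measure their positions again.

The state read after hand-in returned nothing, because the interface had already closed. No check failed or disagreed.

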